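# Level the bench balance by moving a check weight

### The arm

A 6-joint arm with a two-finger parallel gripper is mounted at the origin on a cart in front of the work surface, level with it; the furniture and walls round the work are solid. World frame = base frame: x ahead of the robot, y to its left, z up, the work surface at z = 0. Lengths are in m, angles in degrees, forces in N, time in s.
With the tool pointing down it reaches from about 0.325 to 0.775 m from the base axis. Payload 5.5 kg.
Tool frame: the origin (TCP) lies at the centre of the arm's flange, where the gripper is bolted on; the fingertips stand 182 mm ahead of it and the grasp point (between the pads) lies 163 mm ahead of it; z points along the fingers, y is the direction in which the jaws open and shut (so a half turn about z gives the same grasp; the last joint's range is limited). The gripper opens to 88 mm and grips with 3 to 60 N. Pads are 20 mm wide; open, the fingers measure 115 mm over their backs; the gripper's body (75 mm by 178 mm) begins 61 mm behind the grasp point.
Start: joints at [71.981, 5.22, 70.514, -0, 104.267, -3.249], TCP at [0.153, 0.58, 0.405] pointing down, gripper open.
Joint ranges: [-164.24, 164.24], [-49.07, 125.15], [9.68, 141.18], [-86.29, 266.29], [3.28, 154.24], [-151.56, 151.56]. Speed limits (degrees/s): [147.25, 147.25, 172.46, 180, 180, 180].

### API

Orientations are given as [roll, pitch, yaw] about the fixed x, y, z axes, in that order (R = Rz(yaw) Ry(pitch) Rx(roll)).
In Python, from station import r gives the robot as it stands. The module is installed in compiled form; this text tells all that it offers. Calls block until the motion is done:
- r.reach(position, orientation): joint-space move of the TCP to a pose.
- r.servo_line(position, rotation=None, speed=0.15): straight line of the TCP; rotation=None keeps the orientation; speed is the mean speed in m/s.
- r.move_joints(angles): joint-space move.
- r.let_go() and r.grab(squeeze=None): open the fingers fully, or close them until they stop; squeeze is the grip in N (None keeps the last).
- r.wait(seconds).
- r.inverse_kinematics(position, orientation): joint angles nearest the present ones, or None.
- r.sense(): the state.
- r.snapshot(name): name is "scene" or "top"; returns a dict with "frame" (480x640x3 uint8, red, green, blue), "fx", "fy", "cx", "cy" (pixels), "R" (3x3) and "t" (3): a world point X has camera coordinates R X + t. Camera axes: x right, y down, z forward; pixel columns grow to the right and rows downward; lengths in m; the calibration is good to about 2 mm. A picture is of the moment at which its call begins. There is no depth.
A pose or a line that the arm cannot do raises r.IKError and nothing moves.
- r.hand_in(): hands the job in, once; it reports no verdict.
The state is a dict: "clock": time; "joints": joint angles; "joint_vel": joint speeds; "joint_torque": joint torques, N m; "tcp_pos": TCP position; "orientation": TCP orientation; "contact_force": force on the tool from outside, world axes, zero at the start; "torque": the same for the moment, N m; "opening": finger opening in m.
Only numpy, scipy, OpenCV 4.12 (cv2) and the standard library are available. Lean on these libraries where they do the work, as an engineer would, in place of code of your own. Each camera call takes 0.05 s, during which the arm holds its last target. There are 200 camera calls.

### The job

The bench balance is off: take the brass check weight out of the pan that hangs low and seat it, fully down and upright, in the empty socket at the far end of the other pan, so that the two pans sit level. That empty socket sits a little farther from you than the red mark lines beside it, exactly where is not known, so set the weight down lightly at the marks and slide it away from you until its foot drops in; never press hard on the pans and keep the weight upright throughout. Leave the parts boxes on their pans, the other weight in its socket and everything else on the bench alone, and let go.

Things in the scene. Friction and masses are not known exactly. Their poses are not given: they have to be found in the camera images.
- balance: blue bench balance standing on the bench, housing 150 x 360 x 53 mm, with a dial column 50 mm wide and 125 mm high between the two pans; origin on the bench under its middle; its x points away from the robot (across the pans' long side), y to its left, z up
- pan_left (a joint): height of the left (+y) pan in m: 0 level, + up, travel -0.008 to 0.008; the right pan moves the opposite way. Pans: steel trays 186 (x) x 132 (y) mm that stay horizontal, centred 115 mm either side of the middle. Off by one check weight or more, they lie against their stops. A pan pressed down sinks at 0.3 N per mm is damped, and is hard at its stop
- left_mark (a point): middle between the two red mark lines at the left pan's far socket, at the top face of its aluminium plate (16 mm thick, 79 x 56 mm); rises and sinks with the pan. The hole (32.5 mm diameter, 12 mm deep) has its axis 5 to 37 mm beyond this point along +x of the balance, y exact; the plate is held stiffly. A weight standing on the plate has its centre 30 mm above this point, seated 18 mm. Axes as the balance
- right_mark (a point): middle between the two red mark lines at the right pan's far socket, at the top face of its aluminium plate (16 mm thick, 79 x 56 mm); rises and sinks with the pan. The hole (32.5 mm diameter, 12 mm deep) has its axis 5 to 37 mm beyond this point along +x of the balance, y exact; the plate is held stiffly. A weight standing on the plate has its centre 30 mm above this point, seated 18 mm. Axes as the balance
- left_front (a point): centre of the near socket of the left pan (34 mm diameter, 12 mm deep), at the top of its plate; it holds a check weight at the start. Axes as the balance
- right_front (a point): centre of the near socket of the right pan (34 mm diameter, 12 mm deep), at the top of its plate; it holds a check weight at the start. Axes as the balance
- slug_1_center (a point): one of two equal brass check weights, round, upright, 60 mm tall, 0.3 kg: foot 30 mm diameter, 14 mm long (1 mm chamfer below), then a collar 44 mm diameter, 12 mm tall, then a neck and a grip knob 24 mm diameter from 34 to 60 mm above the bottom. Point: on its axis, half-way up (30 mm above the bottom); z up
- slug_2_center (a point): one of two equal brass check weights, round, upright, 60 mm tall, 0.3 kg: foot 30 mm diameter, 14 mm long (1 mm chamfer below), then a collar 44 mm diameter, 12 mm tall, then a neck and a grip knob 24 mm diameter from 34 to 60 mm above the bottom. Point: on its axis, half-way up (30 mm above the bottom); z up
- box_a_center (a point): closed grey parts box with orange lid, 124 x 50 x 39 mm, lying on the outer half of a pan (looks the same as the other one, but one is heavier); point at its centre. It stays where it is
- box_b_center (a point): closed grey parts box with orange lid, 124 x 50 x 39 mm, lying on the outer half of a pan (looks the same as the other one, but one is heavier); point at its centre. It stays where it is
- spray_can: spray can, 53 mm diameter, 191 mm tall, standing; bystander; origin under its middle
- tape: roll of brown packing tape, 108 mm diameter, 48 mm tall, lying flat; bystander; origin under its middle
- driver: nut driver with red handle, 196 mm long, 29 mm thick, lying; bystander; origin under its middle
Not all that is in view belongs to the job. Leave any green or white look-alike of the part that bears slug_1_center alone.

How it is judged:
By the outcome, as a careful person would: the job done as asked, in the order asked, and still so for the second after the job is handed in, with the robot touching nothing.
It also fails if it takes over 43 s, if anything falls off the work surface, if the arm or the gripper's body presses on something with over 40 N, if the wrist force passes 120 N, or if a joint passes its speed limit or range.

## Working session

There is one attempt and no reset: what is moved stays moved. The work goes in short steps, each a Python script; the robot and the scene stay as the last script left them, time stands still between calls to the robot, and variables do not carry over. Pictures are saved under pics/ and viewed, about 8 in all and at most 12, crops included, and the job is handed in when it is done.

```bash
mkdir -p pics; python3 - <<'E'
from station import r
import cv2, numpy as np, pickle
for n in("scene","top"):
    s=r.snapshot(n); pickle.dump(s,open(n+"0.pkl","wb"))
    cv2.imwrite(f"pics/{n}0.png",s["frame"][:,:,::-1])
    R=np.array(s["R"]);print(n,s["fx"],s["cx"],s["cy"],(-R.T@np.array(s["t"])).round(3),R.round(3).tolist())
print(r.sense())
E
```

```text
scene 505.0368820357298 323.40712706647633 243.34740758495133 [ 0.046 -0.699  1.005] [[0.828, -0.561, 0.009], [-0.414, -0.622, -0.664], [0.378, 0.546, -0.748]]
top 613.0734921439561 324.800036409977 241.1648169436184 [ 0.244 -0.     1.856] [[-0.01, -1.0, 0.014], [-0.989, 0.008, -0.145], [0.145, -0.015, -0.989]]
{'clock': 0.1, 'joints': array([ 7.19783009e+01,  5.26020832e+00,  7.05737198e+01,  9.94347534e-04,
        1.04266328e+02, -3.24994282e+00]), 'joint_vel': array([-0.05155793, -0.05733274, -0.12018654,  0.07603111, -0.07225337,
        0.02160129]), 'joint_torque': array([ 2.64866590e-03, -4.47857916e+01, -4.07568634e+01,  7.00183329e-02,
        2.85028416e-02, -9.72868088e-05]), 'tcp_pos': array([0.15301253, 0.58022532, 0.40361731]), 'orientation': array([-1.79899960e+02, -6.64623259e-03,  1.65228482e+02]), 'contact_force': array([-0.53177861,  0.27469759, -0.06247314]), 'torque': array([0.02006008, 0.05046018, 0.04157937]), 'opening': 0.08792070585893791}
```

View pics/scene0.png

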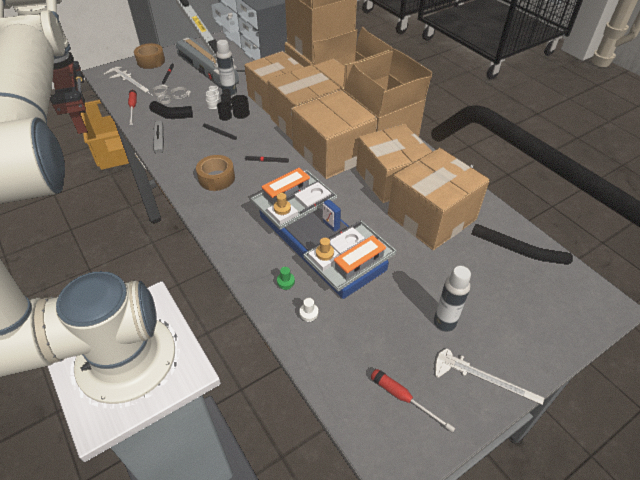

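View pics/top0.png

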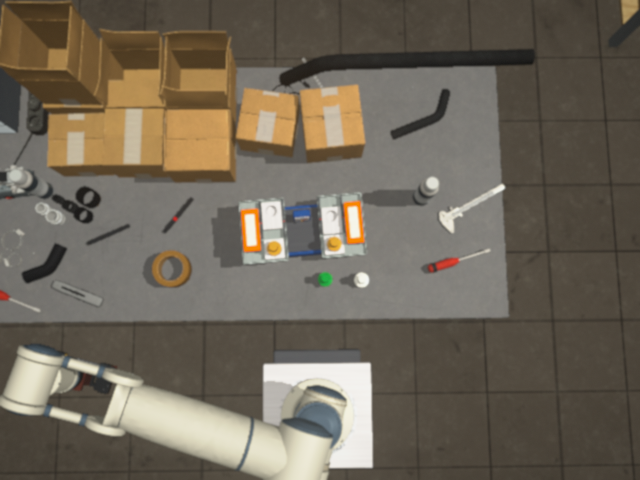

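The two brass weights are at scene (281,203), left pan, and (325,247), right pan. In the top view they are at (274,248) and (334,243). The look-alikes to avoid are green at (286,277) and white at (309,310). Next I need to know which pan hangs low, so I'm taking close crops.

```bash
python3 - <<'E'
import cv2,pickle,numpy as np
a=pickle.load(open("scene0.pkl","rb"))["frame"][160:300,240:400,::-1]
b=pickle.load(open("top0.pkl","rb"))["frame"][185:270,230:375,::-1]
cv2.imwrite("pics/c1.png",cv2.resize(a,None,fx=4.2,fy=4.2,interpolation=cv2.INTER_CUBIC))
cv2.imwrite("pics/c2.png",cv2.resize(b,None,fx=5.5,fy=5.5,interpolation=cv2.INTER_CUBIC))
E
```

```text
(no output)
```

View pics/c1.png

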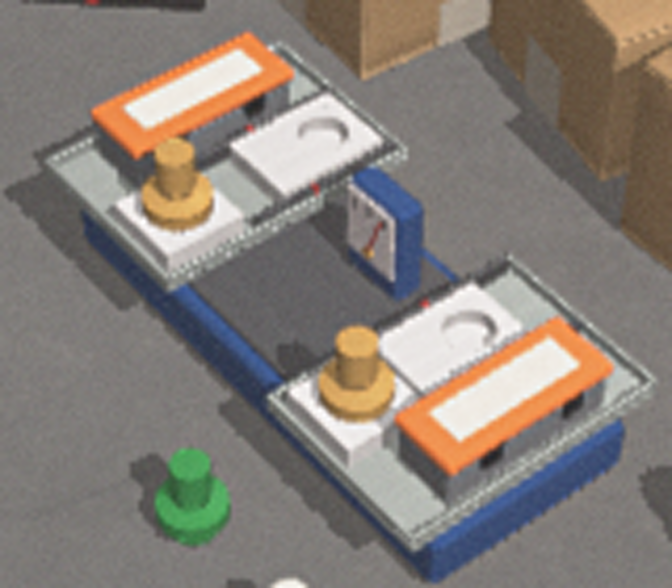

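View pics/c2.png

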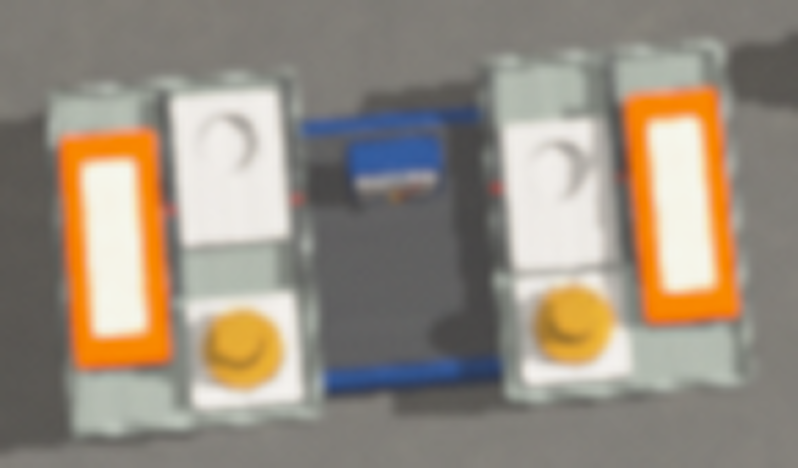

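The right pan looks low: its tray is almost on the housing, while the left one stands clear. Both holes are visible. I'll triangulate these features to confirm.

```bash
cat > h.py <<'E'
import numpy as np,pickle,cv2
def P(s): return np.array([[s["fx"],0,s["cx"]],[0,s["fy"],s["cy"]],[0,0,1]])@np.c_[np.array(s["R"]),np.array(s["t"])]
def tri(s1,p1,s2,p2):
    X=cv2.triangulatePoints(P(s1),P(s2),np.array(p1,float),np.array(p2,float))[:,0]
    return X[:3]/X[3]
def plane(s,p,z):
    R=np.array(s["R"]);c=-R.T@np.array(s["t"])
    d=R.T@np.array([(p[0]-s["cx"])/s["fx"],(p[1]-s["cy"])/s["fy"],1]);return c+d*(z-c[2])/d[2]
def proj(s,X):
    q=P(s)@np.r_[X,1];return q[:2]/q[2]
E
python3 - <<'E'
from h import *
S=pickle.load(open("scene0.pkl","rb"));T=pickle.load(open("top0.pkl","rb"))
pt={"Lknob":((174,148),(240,336)),"Rknob":((357,337),(570,319)),
"LmarkL":((249,129),(168,210)),"LmarkR":((316,188),(297,199)),"RmarkL":((425,303),(495,187)),
"LpFL":((320,95),(168,92)),"LpFR":((385,142),(275,88)),"LpNR":((283,198),(290,240)),"LpNL":((231,150),(185,246)),
"RpFL":((470,283),(502,122)),"RpNL":((378,345),(512,270)),
"Lhole":((322,130),(228,140)),"Rhole":((470,328),(555,170)),
"LpanNR":((172,285),(320,412)),"LpanFR":((404,152),(297,75)),"RpanNL":((272,398),(508,400)),"RpanFR":((650,380),(722,45)),"RpanNR":((413,540),(748,380)),"LpanNL":((48,160),(72,432))}
for k,(a,b) in pt.items():
    a=np.array(a)/4.2+[240,160]-.38;b=np.array(b)/5.5+[230,185]-.41
    X=tri(S,a,T,b); print(k,(X*1000).round(1),(proj(T,X)-b).round(2))
# brass masks in top
for n,s in(("S",S),("T",T)):
    hsv=cv2.cvtColor(s["frame"],cv2.COLOR_RGB2HSV)
    m=cv2.inRange(hsv,(12,110,90),(26,255,255))
    N,l,st,c=cv2.connectedComponentsWithStats(m)
    for i in range(1,N):
        x,y=c[i]
        if st[i,4]>40 and ((n=="S" and 250<x<360 and 170<y<280)or(n=="T" and 250<x<360 and 225<y<260)): print(n,st[i],c[i].round(2))
E
```

```text
Lknob [481.9 118.4 147.9] [-0.01  0.03]
Rknob [493.8 -51.7 130.2] [ 0.28 -0.6 ]
LmarkL [557.9 160.3  92.5] [ 0.07 -0.15]
LmarkR [563.4  91.9  92.7] [ 0.09 -0.19]
RmarkL [571.9 -13.3  77.5] [ 0.09 -0.18]
LpFL [618.9 162.1  91.3] [-0.41  0.88]
LpFR [623.8 103.8  91.3] [ 0.07 -0.14]
LpNR [541.4  95.6  92.9] [ 0.09 -0.21]
LpNL [538.7 151.3  91.2] [ 0.07 -0.16]
RpFL [605.6 -16.6  78.8] [-0.16  0.31]
RpNL [528.7 -22.7  74.8] [ 0.31 -0.66]
Lhole [593.7 128.5  98.1] [-0.04  0.08]
Rhole [580.9 -45.7  79.4] [ 0.14 -0.27]
LpanNR [451.4  80.2  81.1] [ 0.14 -0.36]
LpanFR [631.2  92.4  87.8] [ 0.02 -0.03]
RpanNL [458.4 -19.5  69.8] [ 0.15 -0.35]
RpanFR [ 647.6 -135.7   77.2] [-0.16  0.28]
RpanNR [ 468.  -147.8   69.3] [ 0.13 -0.29]
LpanNL [440.5 210.6  87.3] [ 0.04 -0.12]
S [263 168  46  47 477] [283.92 194.23]
S [316 238  18  22 282] [324.51 249.37]
T [241 209  20  42 392] [250.57 229.72]
T [327 237  15  14 153] [333.93 243.6 ]
T [267 242  14  13 150] [273.61 248.06]
```

The left pan is high (plate top z≈92.5) and the right is low (≈77). So the right weight goes to the left far socket: mark about (0.561,0.126), hole roughly 33 mm beyond, balance yaw about 4.3°. I'll go above the right weight and look.

```bash
python3 - <<'E'
from h import *
from station import r
T=pickle.load(open("top0.pkl","rb"));S=pickle.load(open("scene0.pkl","rb"))
k=np.array((570,319))/5.5+[230,185]-.41
ks=np.array((357,337))/4.2+[240,160]-.38
print("knob",plane(T,k,.125),plane(S,ks,.125),"blob",plane(T,(333.93,243.6),.099),plane(S,(324.51,249.37),.100))
hl=np.array((228,140))/5.5+[230,185]-.41;hs=np.array((322,130))/4.2+[240,160]-.38
print("Lhole",plane(T,hl,.0925),plane(S,hs,.0925))
o=[180,0,94.3]
print(r.inverse_kinematics([.491,-.051,.40],o))
r.reach([.491,-.051,.36],o)
s=r.sense();print(s["clock"],s["tcp_pos"],s["orientation"],s["joints"])
im=r.snapshot("scene");pickle.dump(im,open("s1.pkl","wb"))
cv2.imwrite("pics/s1.png",cv2.resize(im["frame"][130:290,230:400,::-1],None,fx=3.7,fy=3.7,interpolation=cv2.INTER_CUBIC))
E
```

```text
knob [ 0.49277307 -0.05101789  0.125     ] [ 0.49910815 -0.04877747  0.125     ] blob [ 0.49354792 -0.05378381  0.099     ] [ 0.49469719 -0.05528299  0.1       ]
Lhole [0.59501952 0.12882817 0.0925    ] [0.59669006 0.13374731 0.0925    ]
[ -9.87945195 -11.23739543  86.87290167   0.         104.36449376
 -14.17945195]
2.6417 [ 0.49112578 -0.05035622  0.36006239] [ 1.79990627e+02 -1.14699458e-02  9.43738031e+01] [-9.80771646e+00 -1.15045488e+01  9.11469559e+01  1.36386471e-02
  1.00351316e+02 -1.41790672e+01]
```

View pics/s1.png

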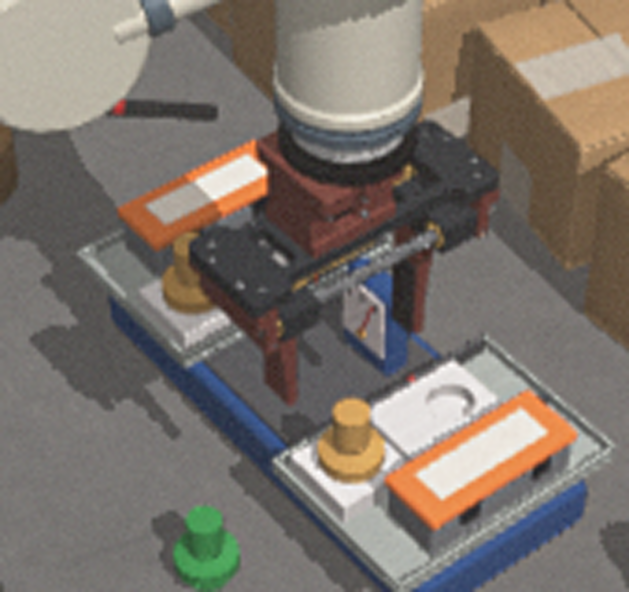

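The jaws are open over the right weight, aligned across x and clear of the box. Descending and grasping.

```bash
python3 - <<'E'
from h import *
from station import r
S=pickle.load(open("s1.pkl","rb"))
print("tip mid pred",proj(S,[.491,-.0504,.178]), "seen", np.array((351,365))/3.7+[230,130])
r.servo_line([.4935,-.053,.300]); r.servo_line([.4935,-.053,.2775],speed=.06)
print(r.sense()["contact_force"])
r.grab(20); r.wait(.2); s=r.sense();print(s["clock"],s["opening"],s["tcp_pos"],s["contact_force"],s["torque"])
r.servo_line([.4935,-.053,.2875],speed=.04);print(r.sense()["contact_force"])
r.servo_line([.4935,-.053,.345],speed=.15);r.wait(.3)
s=r.sense();print(s["clock"],s["opening"],s["tcp_pos"],s["contact_force"],s["torque"])
for n in("scene","top"):
    im=r.snapshot(n);pickle.dump(im,open(n+"2.pkl","wb"))
a=pickle.load(open("scene2.pkl","rb"))["frame"][150:290,240:400,::-1];b=pickle.load(open("top2.pkl","rb"))["frame"][180:270,230:390,::-1]
f=lambda q,k:cv2.resize(q,None,fx=k,fy=k,interpolation=cv2.INTER_CUBIC)
cv2.imwrite("pics/s2.png",f(a,4.2))
E
```

```text
tip mid pred [322.30782476 226.08455525] seen [324.86486486 228.64864865]
[ 0.54011041 -0.76963046  0.53479121]
4.975 0.023163328326522917 [ 0.4940082  -0.05299333  0.27868264] [4.05962788 0.08582019 4.62476536] [-0.04280261 -0.83933552  0.02802086]
[ 1.79045546  0.5524663  -3.30085232]
6.2083 0.023903621978284804 [ 0.49338112 -0.05299265  0.34389093] [-0.33790758  0.09128495 -3.47228909] [-0.05013927  0.05196926 -0.00387488]
```

View pics/s2.png

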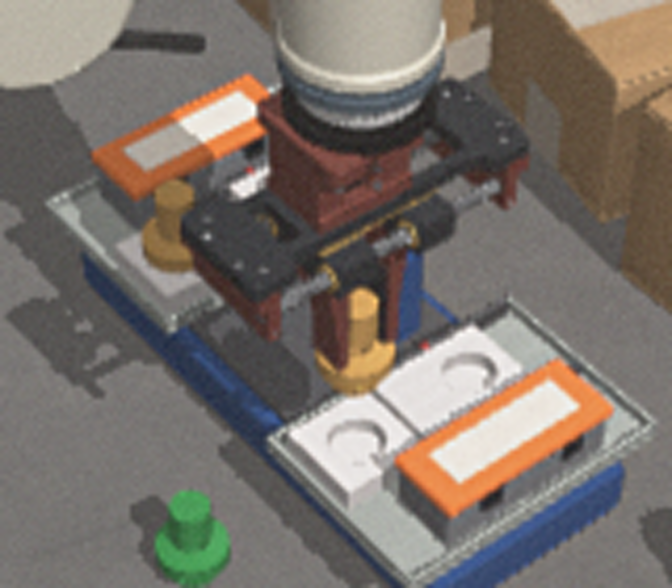

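The weight is held (−3.2 N load, opening 24 mm) and clear of the right pan, whose front socket is now empty. Next: carry it high to a hover over the left mark, then check.

```bash
python3 - <<'E'
from h import *
from station import r
S=pickle.load(open("scene2.pkl","rb"))
h=np.array((357,441))/4.2+[240,150]-.38; print("Rfront hole scene-plane",plane(S,h,.077))
print("weight: pred collar centre px", ((proj(S,[.4934,-.0525,.150])-[240,150]+.38)*4.2).round(1))
r.servo_line([.4935,-.053,.375],speed=.2)
r.servo_line([.5606,.1258,.375],speed=.2)
r.servo_line([.5606,.1258,.325],speed=.12);r.wait(.2)
s=r.sense();print(s["clock"],s["opening"],s["tcp_pos"],s["orientation"],s["contact_force"])
im=r.snapshot("scene");pickle.dump(im,open("scene3.pkl","wb"))
cv2.imwrite("pics/s3.png",cv2.resize(im["frame"][135:235,240:360,::-1],None,fx=6,fy=6,interpolation=cv2.INTER_CUBIC))
print("pred collar",((proj(im,[.5606,.1263,.131])-[240,135]+.42)*6).round(1),"foot bottom centre",((proj(im,[.5606,.1263,.111])-[240,135]+.42)*6).round(1),"mark",((proj(im,[.5606,.1262,.0925])-[240,135]+.42)*6).round(1))
E
```

```text
Rfront hole scene-plane [ 0.49691244 -0.05292636  0.077     ]
weight: pred collar centre px [352.7 357. ]
8.4833 0.023596904974812892 [0.56076187 0.12577572 0.32637221] [ 1.79875973e+02 -9.42184414e-03  9.42963102e+01] [ 0.2160769   0.44621812 -3.28258235]
pred collar [399.6 310.7] foot bottom centre [400.3 345.2] mark [401.1 376.6]
```

View pics/s3.png

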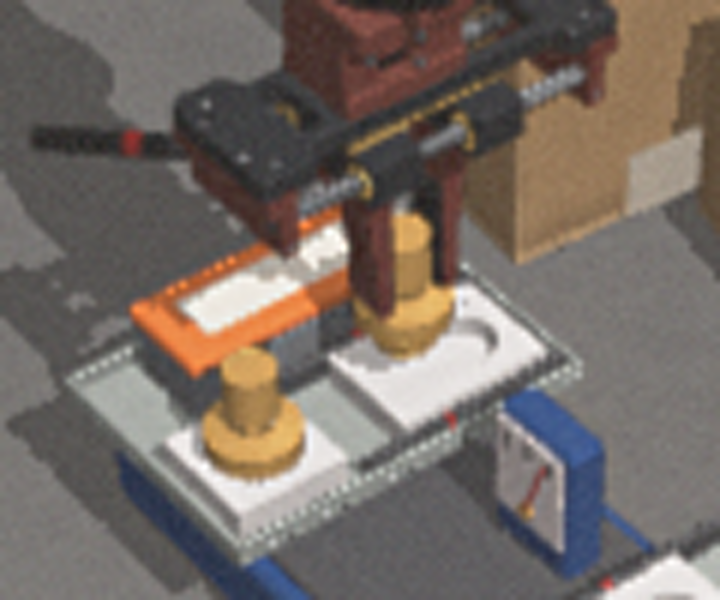

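At hover, collar and mark line up in u (both ≈405 in the crop). In v there is about 1 px of ambiguity between height and y. Touching down lightly will settle the height, then I'll look again.

```bash
python3 - <<'E'
from h import *
from station import r
x,y=.5606,.1258
r.servo_line([x,y,.309],speed=.08)
z=.309
for i in range(16):
    z-=.0015; r.servo_line([x,y,z],speed=.03); r.wait(.1)
    s=r.sense(); print(round(s["clock"],2),s["tcp_pos"].round(4),s["contact_force"].round(2),s["torque"].round(2))
    if s["contact_force"][2]>0.1: break
r.wait(.2);print(r.sense()["contact_force"].round(2))
im=r.snapshot("scene");pickle.dump(im,open("scene4.pkl","wb"))
cv2.imwrite("pics/s4.png",cv2.resize(im["frame"][135:235,240:360,::-1],None,fx=6,fy=6,interpolation=cv2.INTER_CUBIC))
E
```

```text
9.23 [0.5606 0.1258 0.3077] [-0.4   0.19 -2.72] [-0.05 -0.07  0.03]
9.58 [0.5606 0.1258 0.3061] [ 0.73 -0.77 -2.62] [ 0.   -0.01 -0.01]
9.93 [0.5606 0.1258 0.3045] [ 0.12 -0.29 -1.87] [-0.04 -0.08  0.02]
10.28 [0.5606 0.1258 0.303 ] [ 0.49  0.2  -1.47] [-0.1  -0.06  0.03]
10.63 [0.5606 0.1258 0.3015] [ 1.14  0.66 -1.67] [-0.03 -0.12 -0.05]
10.98 [0.5606 0.1258 0.3   ] [ 1.49  0.56 -0.47] [-0.05 -0.04 -0.04]
11.33 [0.5606 0.1258 0.2985] [ 0.9  -0.1   0.64] [-0.02 -0.13  0.03]
[0.88 0.26 0.46]
```

View pics/s4.png

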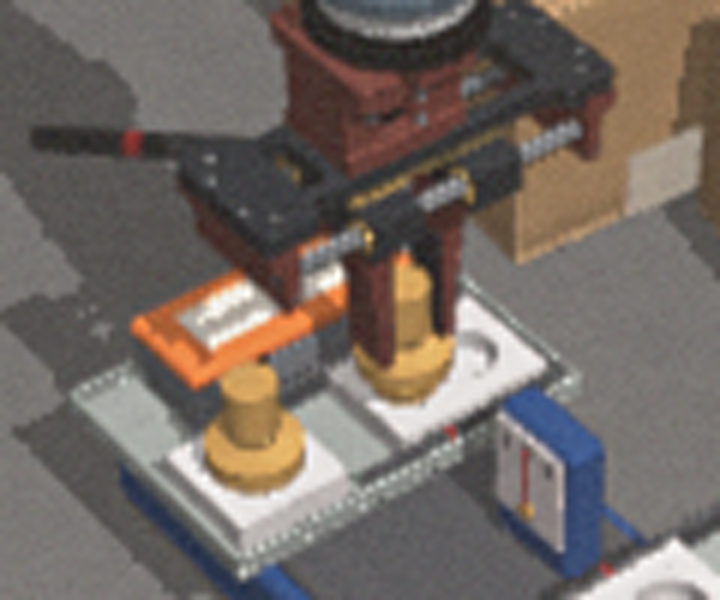

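The dial reads centre with +0.5 N on the tool, so the pan is level and carries the weight. In y the weight seems ~2–3 mm left of the plate axis (foot front at (405,402), plate near corners (330,372) and (405,445)). I'll quantify this from masks.

```bash
python3 - <<'E'
from h import *
S=pickle.load(open("scene4.pkl","rb"));f=S["frame"]
hsv=cv2.cvtColor(f,cv2.COLOR_RGB2HSV)
m=cv2.inRange(hsv,(12,120,70),(26,255,255))
for (x0,x1,y0,y1) in((294,320,185,206),(270,294,195,222)):
    for v in range(y0,y1):
        c=np.where(m[v,x0:x1])[0]
        if len(c): print(v,x0+c.min(),x0+c.max(),end="; ")
    print()
c=np.array([.046,-.699]) 
def cen(p,z,rad):
    X=plane(S,p,z); d=X[:2]-c; d/=np.linalg.norm(d); return X[:2]+d*rad
for v in(201,202,203): print("ours",v,cen((307.1,v),.0850,.0147))
for v in(216,217): print("other",v,cen((281.9,v),.0867,.022))
g=lambda u,v:plane(S,np.array((u,v))/6+[240,135]-.42,.0847)
for n,p in dict(NL=(330,372),NR=(405,445),FR=(550,362),markR=(452,432)).items(): print(n,g(*p).round(4) if n!="markR" else g(*p).round(4))
# plate edge NR-FR by white mask
w=cv2.inRange(hsv,(0,0,185),(180,40,255))
for u in range(303,334,3):
    q=np.where(w[190:215,u])[0]; print(u,190+q.max() if len(q) else None,end="; ")
print()
for u in range(294,309,2):
    q=np.where(w[190:215,u])[0]; print(u,(190+q.min(),190+q.max()) if len(q) else None,end="; ")
E
```

```text
185 305 310; 186 306 311; 187 305 311; 188 306 311; 189 306 311; 190 306 312; 191 306 314; 192 299 314; 193 299 314; 194 300 314; 195 300 314; 196 300 313; 197 301 313; 198 302 312; 199 303 311; 200 304 310; 201 306 308; 
195 271 283; 196 271 284; 197 272 285; 198 277 285; 199 277 285; 200 277 285; 201 278 285; 202 278 285; 203 278 286; 204 277 287; 205 275 289; 206 275 289; 207 274 289; 208 274 289; 209 274 289; 210 274 289; 211 275 289; 212 275 289; 213 276 288; 214 277 287; 215 278 286; 216 281 282; 
ours 201 [0.56647952 0.13268864]
ours 202 [0.56441745 0.12949941]
ours 203 [0.56236318 0.12632225]
other 216 [0.48439546 0.12721875]
other 217 [0.48254613 0.12414722]
NL [0.5404 0.1531 0.0847]
NR [0.543  0.0961 0.0847]
FR [0.6252 0.1046 0.0847]
markR [0.5644 0.0916 0.0847]
303 203; 306 206; 309 212; 312 210; 315 203; 318 202; 321 200; 324 198; 327 197; 330 210; 333 None; 
294 (np.int64(210), np.int64(214)); 296 (np.int64(212), np.int64(214)); 298 None; 300 None; 302 (np.int64(202), np.int64(203)); 304 (np.int64(202), np.int64(205)); 306 (np.int64(203), np.int64(206)); 308 (np.int64(203), np.int64(207));
```

Measured the same way, our weight and the seated left one lie on one line along the balance axis, within about 1 mm; the offset to the plate corners applies to both, so it's a reading bias. Now sliding away with feel.

```bash
cat > slide.py <<'E'
from h import *
from station import r
def slide(d0,d1,step,yoff=0,z=.2983):
    d=d0
    while d<d1:
        d+=step
        r.servo_line([.5606+d*.997,.1258+d*.077+yoff,z],speed=.03); r.wait(.08)
        s=r.sense();F=s["contact_force"]; print(round(s["clock"],2),round(d*1000,1),s["tcp_pos"].round(4),F.round(2),s["torque"].round(2))
        if F[2]<-1.5 or abs(F[0])>6 or abs(F[1])>6: break
    return d
E
python3 - <<'E'
from slide import *
r.servo_line([.5606+.014*.997,.1258+.014*.077,.2983],speed=.03)
print(r.sense()["contact_force"].round(2))
slide(.014,.038,.0015)
E
```

```text
[-0.44 -0.91 -0.2 ]
12.53 15.5 [0.576  0.127  0.2983] [-2.02  0.77 -0.28] [-0.13  0.25 -0.03]
12.87 17.0 [0.5776 0.1271 0.2983] [-1.97  0.05  0.44] [-0.08  0.37 -0.  ]
13.2 18.5 [0.5791 0.1272 0.2983] [-0.9  -0.43 -0.15] [-0.1   0.28 -0.  ]
13.53 20.0 [0.5806 0.1274 0.2983] [-1.56 -0.15 -0.59] [-0.05  0.3   0.02]
13.87 21.5 [0.5821 0.1275 0.2983] [-1.07  0.7   0.9 ] [-0.14  0.27 -0.05]
14.2 23.0 [0.5836 0.1276 0.2983] [-0.98  0.09  0.19] [-0.09  0.3  -0.02]
14.53 24.5 [0.5851 0.1277 0.2983] [-1.36 -0.22 -0.5 ] [-0.06  0.34  0.04]
14.87 26.0 [0.5866 0.1278 0.2983] [-1.7  -0.19 -0.3 ] [-0.09  0.32 -0.  ]
15.2 27.5 [0.5881 0.1279 0.2983] [-0.8   0.57  0.49] [-0.05  0.37 -0.04]
15.53 29.0 [0.5896 0.128  0.2983] [-0.65  0.04 -0.1 ] [-0.03  0.25 -0.04]
15.87 30.5 [0.5913 0.1283 0.2983] [ 1.44  1.53 -1.24] [ 0.08 -0.3  -0.07]
16.2 32.0 [0.5924 0.1282 0.2979] [-0.4   0.58 -2.6 ] [-0.03  0.03 -0.  ]
```

Fz fell to −2.6 N at 32 mm, so the foot has dropped in. I'll lower until the weight rests on the hole's bottom with the pan level.

```bash
python3 - <<'E'
from slide import *
x,y=.5606+.0315*.997,.1258+.0315*.077
z=.2983
r.servo_line([x,y,.293],speed=.03)
z=.293
for i in range(6):
    z-=.0015; r.servo_line([x,y,z],speed=.03); r.wait(.1)
    s=r.sense(); print(round(s["clock"],2),s["tcp_pos"].round(4),s["contact_force"].round(2),s["torque"].round(2))
    if s["contact_force"][2]>0.2 and z<.288: break
im=r.snapshot("scene");pickle.dump(im,open("scene5.pkl","wb"))
cv2.imwrite("pics/s5.png",cv2.resize(im["frame"][135:235,240:360,::-1],None,fx=6,fy=6,interpolation=cv2.INTER_CUBIC))
E
```

```text
16.88 [0.592  0.1282 0.2915] [ 1.63 -0.1  -1.52] [-0.06  0.01  0.03]
17.23 [0.592  0.1282 0.29  ] [ 0.27 -0.5  -0.89] [-0.07 -0.03 -0.04]
17.57 [0.592  0.1282 0.2884] [ 0.96 -0.46 -0.01] [-0.09  0.03  0.03]
17.93 [0.592  0.1282 0.2869] [ 0.49 -0.02  0.09] [-0.08  0.01  0.01]
18.27 [0.592  0.1282 0.2854] [-0.67  0.76 -0.04] [-0.12 -0.01 -0.  ]
18.62 [0.592  0.1282 0.284 ] [ 0.97 -0.85  1.52] [-0.08  0.09  0.06]
```

View pics/s5.png

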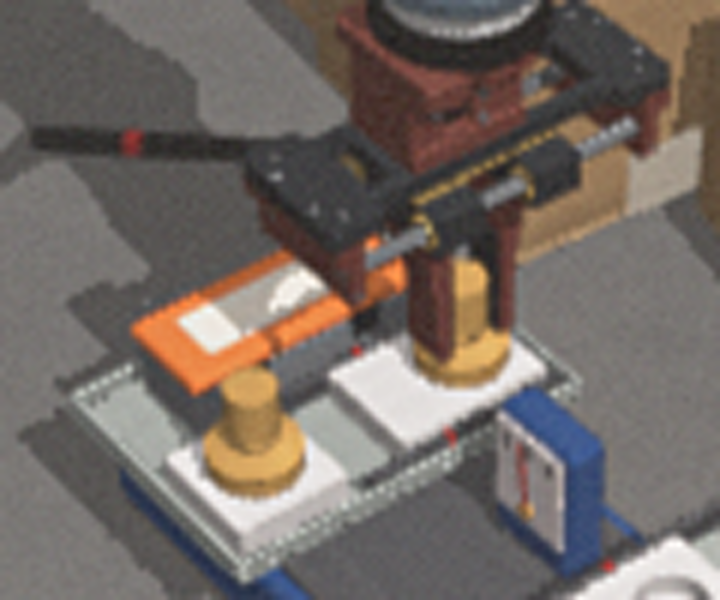

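The weight is seated like its neighbour, collar just above the plate, and the needle is slightly past centre because I'm pressing about 1 N. I'll ease up 2 mm, let go, retract and check.

```bash
python3 - <<'E'
from slide import *
x,y=.592,.1282
r.servo_line([x,y,.2862],speed=.03);r.wait(.2);print(r.sense()["contact_force"].round(2))
r.let_go();r.wait(.2);print(r.sense()["opening"],r.sense()["contact_force"].round(2))
r.servo_line([x,y,.38],speed=.1);r.servo_line([.42,.2,.45],speed=.25);r.reach([.25,.45,.42],[180,0,130]);r.wait(.5)
s=r.sense();print(s["clock"],s["contact_force"].round(2))
S=r.snapshot("scene");T=r.snapshot("top");pickle.dump((S,T),open("f.pkl","wb"))
cv2.imwrite("pics/s6.png",cv2.resize(S["frame"][155:300,240:400,::-1],None,fx=4.1,fy=4.1,interpolation=cv2.INTER_CUBIC))
E
```

```text
[-0.25  0.67  0.05]
0.08801168209655627 [-1.02 -0.06  0.23]
24.1167 [-0.44  0.19  1.11]
```

View pics/s6.png

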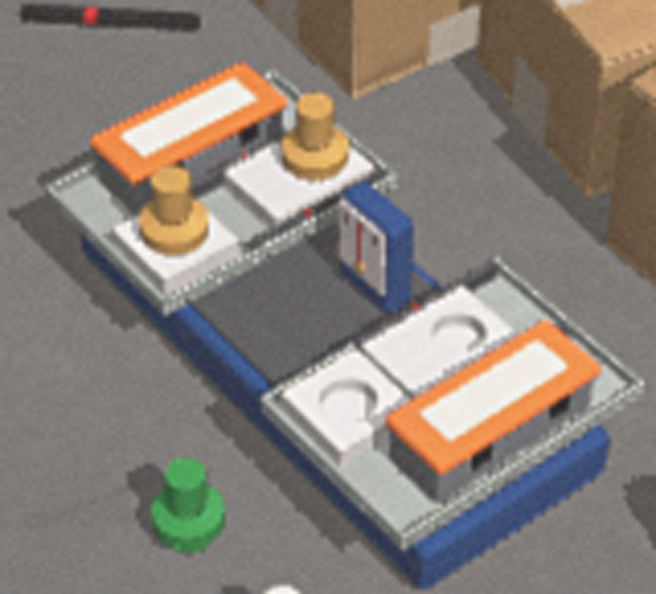

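Both weights now stand upright in the left pan's sockets (crop (174,210) and (315,138)). The needle at (360,245) is centred, the pans are level and the boxes haven't moved. Handing in.

```bash
python3 -c "
from station import r
r.hand_in()"
```

```text
the job is handed in; nothing more can be done
```

I moved the brass check weight from the low right pan to the empty far socket of the left pan, and the two pans now sit level. I set it down lightly at the red marks and slid it away from the robot. It dropped in about 31 mm beyond the marks; I lowered it to the bottom of the hole and let go. The clock read 24.1 s at the last check, and forces stayed at a few newtons in every reading I took.

**Last checks:** the final picture shows both weights upright in their left-pan sockets, the needle centred, and the boxes and the green look-alike in place. The gripper was open and clear of everything. I did not check the spray can, tape and driver again, but the arm never went near them.

**Disagreement:** before the slide, the camera readings differed by a few mm on the weight's sideways position. I kept the line that matched the other left-pan weight, and it dropped in without a search. The arm also read about 1 N with nothing touching it at the end, slightly above its usual noise.

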